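# Prop open the tool chest lid

### The job

Prop the tool chest's lid open: swing the hinged prop rod up out of its clip on the chest's left rim as far as it goes, then tip the lid down until the rod's ball end sits in the slot on the lid's left edge and carries the lid. Let go of everything.

Things in the scene. Friction and masses are not known exactly. Their poses are not given: they have to be found in the camera images.
- tool_chest: Grey steel tool chest bolted to the bench, 200 (x) x 220 (y) x 95 mm high, open on top. Origin: centre of its underside; x points from its front to its hinge side (away from the robot), y to its left, z up. Lid hinge line: x = +100, z = 95 mm, along y. Prop rod on its left side: pivot at x = -65, y = +124, z = 125 mm.
- chest_lid (a joint): Grey lid, 200 mm from hinge to free edge, 220 wide, 8 thick. Rad: 0 shut, 1.57 upright, most 1.75; starts open at 1.40 to 1.60. Its stiff hinge holds it only above about 1.3; lower it drops: onto the rod if that is up (rests at about 1.08), else shut. 2 to 4 N on its outer face (the far one, away from the robot) near the free edge tip it down.
- prop_rod (a joint): Steel rod, 10 mm thick, 147 mm from pivot to ball centre. Rad: 0 lying level in an open-topped clip along the chest's left rim, free end to the chest's back; it swings up in the vertical plane along the chest's x, about its pivot near the front, to a stop at 1.05. The pivot is a little stiff: the rod stays where it is left.
- rod_grip (a point): Middle of the black rubber sleeve (14 mm thick, 46 mm long) on the cross peg by which the rod is swung. The peg points out of the rod to the chest's left (+y), level; its sleeve's middle is 85 mm from the pivot along the rod and 42 mm outward of the rod's plane, free all round.
- rod_tip (a point): Centre of the rod's ball end, 14 mm in diameter.
- lid_slot (a point): Where the ball's centre lies when seated in the slot: a V-shaped steel bracket, 16 mm wide, on the lid's left edge, 180 mm from the hinge, open towards the box, with a mouth about 54 mm wide; it moves with the lid, in the rod's plane.

How it is judged:
At the end, for the whole second after the job is handed in: The rod is up (above 0.92 rad) with its ball end within 12 mm of its seat in the lid's slot, the lid rests on it at 1.0 to 1.2 rad, and both are at rest (distance between rod_tip and lid_slot below 0.012 m and value of joint prop_rod above 0.92 rad and value of joint chest_lid between 1 and 1.2 rad and velocity of joint chest_lid between -0.05 and 0.05 rad/s and velocity of joint prop_rod between -0.05 and 0.05 rad/s); the robot touches nothing.
It also fails if it takes over 45 s, if anything falls off the work surface, if the arm or the gripper's body presses on something with over 40 N, if the wrist force passes 120 N, or if a joint passes its speed limit or range.

### The arm

A 7-joint arm with a two-finger parallel gripper is mounted at the origin on a cart in front of the work surface, level with it; the furniture and walls round the work are solid. World frame = base frame: x ahead of the robot, y to its left, z up, the work surface at z = 0. Lengths are in m, angles in rad, forces in N, time in s.
With the tool pointing down it reaches from about 0.35 to 0.9 m from the base axis. Payload 19.9 kg.
Tool frame: the origin (TCP) lies at the very end of the fingers, on their centre line; the grasp point (between the pads) lies 19 mm behind it; z points along the fingers, y is the line along which they close (so a half turn about z gives the same grasp; the last joint's range is limited). The gripper opens to 85 mm and grips with 20 to 120 N. Pads are 22 mm wide; open, the fingers measure 114 mm over their backs; the gripper's body (76 mm by 85 mm) begins 54 mm behind the grasp point. The pads swing forward as they close: fully open they stand 13 mm farther back than shut.
Start: joints at [1.103, 0.417, -0.01, 1.614, 0.005, 1.111, -0.053], TCP at [0.258, -0.569, 0.2] pointing down, gripper open.
Joint ranges: [-2.81, 2.81], [-0.39, 2.02], [-1.27, 1.25], [0.06, 2.57], [-1.19, 4.33], [0.19, 2], [-2.82, 2.82]. Speed limits (rad/s): [1.89, 1.89, 2.39, 2.39, 3.01, 3.01, 3.01].

### API

Orientations are given as a unit quaternion [x, y, z, w].
In Python, from cell import ctrl, snapshot gives the robot as it stands. The module is installed in compiled form; this text tells all that it offers.
- The arm moves only by the shell command python3 -m creep 'ROWS' [FORCE]. ROWS is text: rows parted by semicolons, each of 7 numbers parted by spaces: the opening, from 0 (shut) to 1 (fully open), then the shift along the tool's x, y, z in cm, then the turn, a rotation vector about the tool's x, y, z in rad. In form: grip tx ty tz ax ay az; .... A call has exactly 8 rows; each row shifts and turns the commanded pose from where the row before left it, along the tool's axes as they then stand; what a row does not reach is not made up. A row lasts 1/10 s, in which the tool goes at most 50 mm and 8.59 degrees, less where a joint would pass 70% of its speed; a pose out of reach is approached as far as the arm can. A call is refused whole if a number of a shift passes 5 or a number of a turn 0.15, either way. A call with a gripper value outside its range is refused whole. The fingers move at their own pace and stop on an object; FORCE is the grip in N (left out, the last holds). Time passes only in rows, so rows that do not move let the fingers close, or fill a call up. It gives the time, the measured TCP pose, the force, the opening and the grip force at its end, in the units of the state.
- ctrl.get_state(): the state, without advancing time (a new reading comes with each control period).
- snapshot(name): name is "scene" or "side" or "wrist"; returns a dict with "image" (480x640x3 uint8, blue, green, red), "mtx" (3x3 intrinsics, pixels), "R" (3x3) and "t" (3): a world point X has camera coordinates R X + t. Camera axes: x right, y down, z forward; pixel columns grow to the right and rows downward; lengths in m; the calibration is good to about 2 mm. The wrist camera is an equidistant fisheye: a pixel r from the principal point sees the ray r / f radians off the axis. A picture is of the moment at which its call begins. There is no depth.
- ctrl.hand_in(): hands the job in; it is judged then, once.
The state is a dict: "time_s": time; "joints": joint angles; "dq": joint speeds; "effort": joint torques, N m; "tool_pos": TCP position; "orientation": TCP orientation; "wrist_force": force on the tool from outside, world axes, zero at the start; "wrist_torque": the same for the moment, N m; "width": opening from 0.0 (shut) to 1.0 (fully open); "gripper_force": force on a finger pad.
Only numpy, scipy, OpenCV 4.12 (cv2) and the standard library are available. Lean on these libraries where they do the work, as an engineer would, in place of code of your own. Each camera call takes 0.05 s, during which the arm holds its last target. There are 200 camera calls.

## Working session

There is one attempt and no reset: what is moved stays moved. The work goes in short steps, Python scripts to look and compute and a shell command to move; the robot and the scene stay as the last step left them, time stands still between calls to the robot, and variables do not carry over. Pictures are saved under pics/ and viewed, at most 10 in all, crops included, and the job is handed in when it is done.

```bash
mkdir -p pics; python3 - <<'E'
from cell import ctrl,snapshot
import cv2,numpy as np
s=ctrl.get_state();print(s['time_s'],s['tool_pos'],s['orientation'],s['width'])
for n in("scene","side"):
    d=snapshot(n);cv2.imwrite(f"pics/{n}0.png",d["image"]);np.savez(f"{n}.npz",**{k:d[k] for k in("image","mtx","R","t")});print(n,np.round(-d["R"].T@d["t"],3))
E
```

```text
0.0 [ 0.25796506 -0.5688589   0.19905089] [ 9.77420406e-01  2.11302999e-01 -1.88761718e-04 -5.98061945e-04] 0.9983227594864633
scene [-0.053  0.5    0.652]
side [ 0.388 -0.524  0.432]
```

View pics/scene0.png

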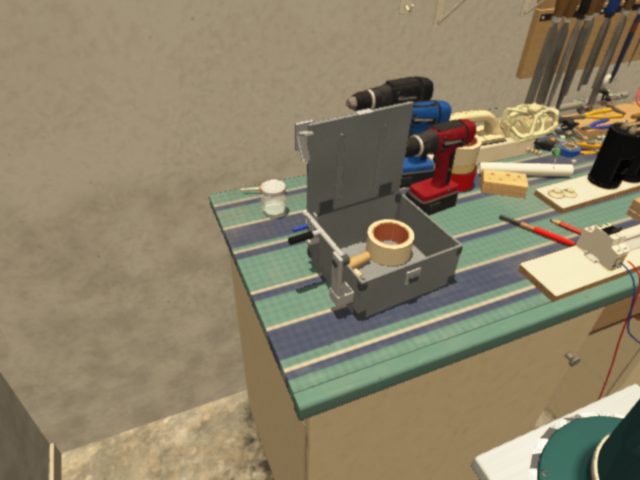

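View pics/side0.png

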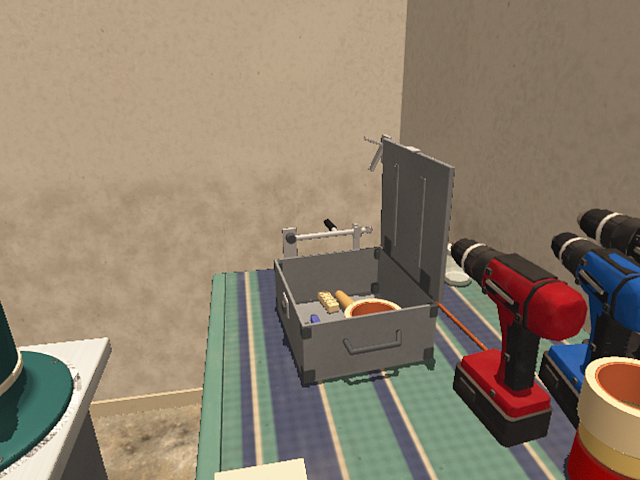

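Scene: chest around (385,250), the lid's left edge near x=308, the rod along (312,215)–(345,290), black sleeve at (298,238). Side: pivot (291,238), sleeve (330,225), bracket (378,150). I'll enlarge both views.

```bash
python3 - <<'E'
import cv2,numpy as np
a=np.load("scene.npz")["image"][90:320,270:470];b=np.load("side.npz")["image"][125:395,265:465]
A=cv2.resize(a,None,fx=2,fy=2,interpolation=2) 
f=lambda x:cv2.resize(x,(400,int(x.shape[0]*2)),interpolation=2)
A=f(a);B=f(b);o=np.zeros((540,800,3),np.uint8);o[:A.shape[0],:400]=A;o[:B.shape[0],400:]=B
cv2.imwrite("pics/crop1.png",o)
E
```

```text
(no output)
```

View pics/crop1.png

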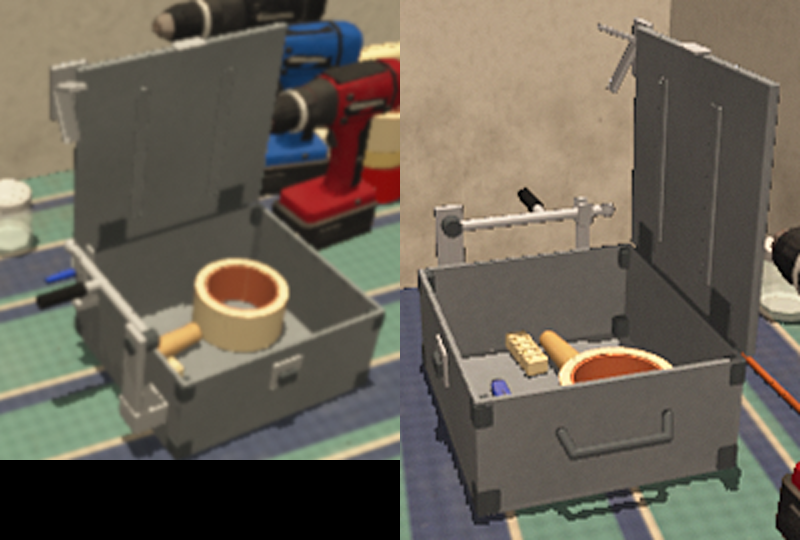

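Readings from the crop in full-image pixels. Scene: front-right rim (460,247.5), front-left rim (361.5,279), sleeve ends (290,239)/(311.5,234), lid top corners (308,124)/(413.5,103.5), ball (306.5,212.5). Side: front-right rim (302.5,329), front-left rim (275,259), back-right rim (436,302.5), sleeve ends (326,221)/(335,231), lid corners (383,138.5)/(454,167.5), ball (369,229.5).

```bash
cat > h.py <<'E'
import numpy as np
C={n:np.load(n+".npz") for n in("scene","side")}
def ray(n,p):
    c=C[n];R=c["R"];d=R.T@np.linalg.solve(c["mtx"],[p[0],p[1],1.]);return -R.T@c["t"],d/np.linalg.norm(d)
def plane(n,p,z):
    o,d=ray(n,p);return o+d*(z-o[2])/d[2]
def tri(p,q):
    o,d=ray("scene",p);e,f=ray("side",q)
    s=np.linalg.lstsq(np.c_[d,-f],e-o,rcond=None)[0];a=o+d*s[0];b=e+f*s[1];return (a+b)/2,np.linalg.norm(a-b)
E
python3 - <<'E'
from h import *
np.set_printoptions(precision=4,suppress=True)
for k,p,q in[("FR",(460,247.5),(302.5,329)),("FL",(361.5,279),(275,259)),("slOut",(290,239),(326,221)),("slIn",(311.5,234),(335,231)),("lidL",(308,124),(383,138.5)),("lidR",(413.5,103.5),(454,167.5)),("ball",(306.5,212.5),(369,229.5))]:
    print(k,*tri(p,q))
for n,p in[("scene",(460,247.5)),("scene",(361.5,279)),("side",(302.5,329)),("side",(275,259)),("side",(436,302.5)),("side",(379,248.5))]:print(n,p,plane(n,p,.095))
E
```

```text
FR [ 0.4531 -0.013   0.0885] 0.0003683255186868821
FL [0.4364 0.2004 0.0977] 0.002213432472180829
slOut [0.5446 0.2881 0.1286] 0.0009259144483483008
slIn [0.5525 0.2448 0.1226] 0.0015883535063854282
lidL [0.6312 0.221  0.295 ] 4.260504609786491e-05
lidR [ 0.6528 -0.0004  0.2926] 0.0064144521298618
ball [0.6136 0.2303 0.1255] 0.0031429220897330346
scene (460, 247.5) [ 0.4471 -0.0071  0.095 ]
scene (361.5, 279) [0.4401 0.1989 0.095 ]
side (302.5, 329) [ 0.4521 -0.0225  0.095 ]
side (275, 259) [0.4358 0.2045 0.095 ]
side (436, 302.5) [0.6522 0.0069 0.095 ]
side (379, 248.5) [0.6293 0.2113 0.095 ]
```

```bash
cat >> h.py <<'E'
from scipy.spatial.transform import Rotation as Ro
YAW=.10;CC=np.array([.5445,.0995,0.])
def ch(x,y,z): return CC+Ro.from_euler("z",YAW).apply([x/1e3,y/1e3,z/1e3])
def go(tcp_or_grasp,tilt=0,grasp=False):
    """prints shift (cm, current tool axes) and turn needed; tool x=chest y, tool y=chest x, tilted about tool y"""
    from cell import ctrl
    s=ctrl.get_state();R0=Ro.from_quat(s["orientation"])
    c=Ro.from_euler("z",YAW).as_matrix();R=Ro.from_matrix(np.c_[c[:,1],c[:,0],-c[:,2]])*Ro.from_rotvec([0,tilt,0])
    p=np.array(tcp_or_grasp)+(R.apply([0,0,.019]) if grasp else 0)
    np.set_printoptions(precision=3,suppress=True)
    print("t",s["time_s"],"pos",s["tool_pos"],"F",s["wrist_force"],"w",s["width"],"q",np.array(s["joints"]))
    print("shift cm",R0.inv().apply(p-s["tool_pos"])*100,"turn",(R0.inv()*R).as_rotvec())
    print("shift cm in target axes",R.inv().apply(p-s["tool_pos"])*100)
E
python3 -m creep '1 0 0 -2 0 0 -.15;1 0 0 -2 0 0 -.15;1 0 0 -2 0 0 -.15;1 0 0 -2 0 0 -.15;1 0 0 -2 0 0 -.15;1 0 0 -2 0 0 -.15;1 0 0 -2 0 0 -.15;1 0 0 -2 0 0 -.15' 20
python3 -m creep '1 3 2.5 0 0 0 0;1 3 2.5 0 0 0 0;1 3 2.5 0 0 0 0;1 3 2.5 0 0 0 0;1 3 2.5 0 0 0 0;1 3 2.5 0 0 0 0;1 3 2.5 0 0 0 0;1 3 2.5 0 0 0 0'
python3 -m creep '1 4 0 0 0 0 0;1 4 0 0 0 0 0;1 4 0 0 0 0 0;1 4 0 0 0 0 0;1 4 0 0 0 0 0;1 4 0 0 0 0 0;1 4 0 0 0 0 0;1 4 0 0 0 0 0'
python3 -c "
from h import *
go(ch(20,172,200),-.6,True)"
```

```text
time_s: 0.9
tool_pos: [0.258, -0.569, 0.3602]
orientation: [0.685, 0.728, 0.0, -0.0]
wrist_force: [-0.1, 0.3, 0.3]
width: 1.003
gripper_force: 0.0
time_s: 1.7
tool_pos: [0.4452, -0.3171, 0.3595]
orientation: [0.687, 0.726, -0.0, -0.0]
wrist_force: [-0.6, -0.4, 0.7]
width: 1.002
gripper_force: 0.0
time_s: 2.5
tool_pos: [0.4265, 0.0026, 0.3596]
orientation: [0.687, 0.726, -0.0, 0.0]
wrist_force: [1.6, -0.0, 0.1]
width: 1.001
gripper_force: 0.0
t 2.5 pos [0.427 0.003 0.36 ] F [ 1.587 -0.027  0.118] w 1.0008898251595015 q [ 0.635 -0.064 -0.669  1.817 -0.04   1.375  0.03 ]
shift cm [25.239 13.589 17.515] turn [-0.014 -0.6   -0.044]
shift cm in target axes [30.196 14.708  0.577]
```

```bash

python3 -m creep '1 4 0 0 0 0 0;1 4 0 0 0 0 0;1 4 0 0 0 0 0;1 4 0 0 0 0 0;1 4 0 0 0 0 0;1 4 0 0 0 0 0;1 4 0 0 0 0 0;1 4 0 0 0 0 0'
python3 -m creep '1 0 0 0 0 -.15 0;1 0 0 0 0 -.15 0;1 0 0 0 0 -.15 0;1 0 0 0 0 -.15 0;1 0 2 0 0 0 -.022;1 0 2 0 0 0 -.022;1 0 2 0 0 0 0;1 0 2 0 0 0 0'
python3 -c "
from h import *
go(ch(20,172,190),-.6,True)"
```

```text
time_s: 3.3
tool_pos: [0.4093, 0.3218, 0.3596]
orientation: [0.688, 0.726, -0.0, 0.0]
wrist_force: [1.2, -1.0, -0.0]
width: 1.0
gripper_force: 0.0
time_s: 4.1
tool_pos: [0.4896, 0.3265, 0.3576]
orientation: [0.643, 0.711, -0.201, 0.202]
wrist_force: [-0.2, -0.0, 0.5]
width: 1.002
gripper_force: 0.0
t 4.1 pos [0.49  0.327 0.358] F [-0.245 -0.032  0.52 ] w 1.0024626410479547 q [-0.375  0.615 -0.823  1.241  0.715  1.975 -1.004]
shift cm [ 4.074  5.743 19.034] turn [-0.027 -0.023  0.009]
shift cm in target axes [ 4.562  5.196 19.081]
```

```bash

python3 -m creep '1 .5 .7 2.3 0 0 0;1 .5 .7 2.3 0 0 0;1 .5 .7 2.3 0 0 0;1 .5 .7 2.3 0 0 0;1 .5 .7 2.3 0 0 0;1 .5 .7 2.3 0 0 0;1 .5 .7 2.3 0 0 0;1 .5 .7 2.3 0 0 0'
python3 - <<'E'
from h import *
from cell import snapshot
import cv2
go(ch(20,172,190),-.6,True);go(ch(20,170,125),-.6,True)
d=snapshot("wrist");cv2.imwrite("pics/w1.png",d["image"])
for k,x in[("grip",(20,166,125)),("ball",(82,124,125)),("piv",(-65,124,125))]:
    v=d["R"]@ch(*x)+d["t"];th=np.arctan2(np.hypot(v[0],v[1]),v[2]);u=v[:2]/np.hypot(v[0],v[1])*th
    print(k,d["mtx"][:2,:2]@u+d["mtx"][:2,2])
E
```

```text
time_s: 4.9
tool_pos: [0.5463, 0.2642, 0.1794]
orientation: [0.643, 0.711, -0.201, 0.201]
wrist_force: [-0.4, -0.1, -0.2]
width: 1.002
gripper_force: 0.0
t 4.9 pos [0.546 0.264 0.179] F [-0.428 -0.05  -0.163] w 1.001539149451767 q [-0.259  0.745 -0.765  1.451  0.811  1.673 -1.049]
shift cm [0.072 0.194 0.55 ] turn [-0.027 -0.023  0.009]
shift cm in target axes [0.087 0.179 0.553]
t 4.9 pos [0.546 0.264 0.179] F [-0.428 -0.05  -0.163] w 1.001539149451767 q [-0.259  0.745 -0.765  1.451  0.811  1.673 -1.049]
shift cm [3.449 0.372 6.105] turn [-0.027 -0.023  0.009]
shift cm in target axes [3.592 0.179 6.03 ]
grip [314.856 196.063]
ball [404.388 242.357]
piv [194.927 238.782]
```

View pics/w1.png

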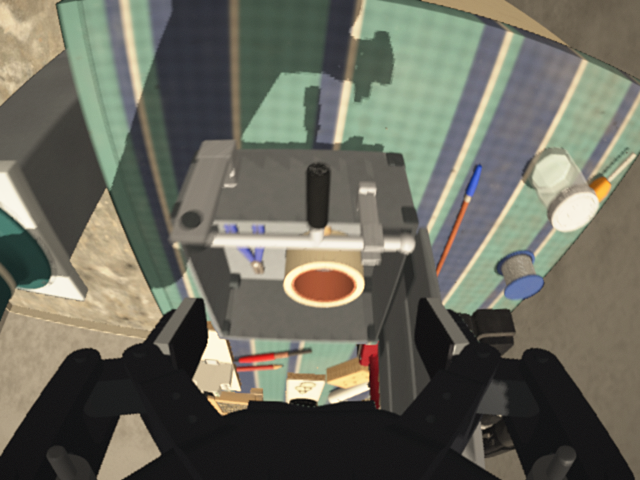

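Wrist view: the sleeve is at (318,195), predicted (315,196), and the ball at (408,243), predicted (404,242). The estimate is good to about 2 mm, so I'll descend and grip.

```bash
sed -i 's/CC=np.array(\[.5445/CC=np.array([.5465/' h.py
python3 -m creep '1 .7 .1 1 0 -.02 0;1 .7 .1 1 0 0 0;1 .7 .1 1 0 0 0;1 .7 .1 1 0 0 0;1 .7 .1 1 0 0 0;1 0 .1 1 0 0 0;1 0 0 0 0 0 0;1 0 0 0 0 0 0'
python3 -c "
from h import *
go(ch(20,170,125),-.6,True)"
```

```text
time_s: 5.75
tool_pos: [0.5508, 0.2604, 0.1114]
orientation: [0.641, 0.709, -0.207, 0.209]
wrist_force: [0.3, -0.2, -0.1]
width: 0.998
gripper_force: 0.0
t 5.75 pos [0.551 0.26  0.111] F [ 0.281 -0.159 -0.094] w 0.9983490935617464 q [-0.278  0.828 -0.73   1.482  0.861  1.603 -1.106]
shift cm [ 0.082 -0.028  0.198] turn [-0.026 -0.004  0.009]
shift cm in target axes [ 0.082 -0.034  0.197]
```

```bash

python3 -m creep '.6 0 0 .2 0 0 0;.4 0 0 0 0 0 0;.2 0 0 0 0 0 0;0 0 0 0 0 0 0;0 0 0 0 0 0 0;0 0 0 0 0 0 0;0 0 0 0 0 0 0;0 0 0 0 0 0 0' 30
python3 - <<'E'
from h import *
go(ch(20,170,125),-.6,True)
# arc increments in tool axes for rotation 0->1.1, 16 rows
for a in np.linspace(0,1.1,9): 
    # chest x,z -> tool: x'= tool x comp from z, y'=chest x, z'
    dx=8.5*(np.cos(a)-1);dz=8.5*np.sin(a);th=-.62
    print(round(a,2),np.round([-np.sin(-th)*0+dz*np.sin(-th)*-1*-1*(-1) if 0 else dz*np.dot([0,0,1],Ro.from_rotvec([0,th,0]).apply([1,0,0])*[1,1,-1]),dx,-dz*np.cos(th)],2))
E
```

```text
time_s: 6.55
tool_pos: [0.5505, 0.2596, 0.1097]
orientation: [0.641, 0.709, -0.207, 0.209]
wrist_force: [-4.0, 0.6, 5.4]
width: -0.002
gripper_force: 2.6
t 6.55 pos [0.551 0.26  0.11 ] F [-3.998  0.646  5.379] w -0.0017776614964021393 q [-0.277  0.829 -0.73   1.485  0.862  1.6   -1.107]
shift cm [0.054 0.    0.013] turn [-0.026 -0.003  0.009]
shift cm in target axes [ 0.054 -0.001  0.012]
0.0 [-0.  0. -0.]
0.14 [-0.68 -0.08 -0.95]
0.28 [-1.34 -0.32 -1.88]
0.41 [-1.98 -0.71 -2.77]
0.55 [-2.58 -1.25 -3.62]
0.69 [-3.13 -1.93 -4.39]
0.82 [-3.63 -2.73 -5.08]
0.96 [-4.05 -3.64 -5.68]
1.1 [-4.4  -4.64 -6.17]
```

The gripper shut fully, so the sleeve was missed. I'll look.

```bash
python3 - <<'E'
from cell import snapshot
import cv2,numpy as np
d=snapshot("wrist")["image"];s=snapshot("side");w=snapshot("scene")["image"]
o=np.zeros((560,800,3),np.uint8);o[:,:400]=cv2.resize(d[60:480,170:470],(400,560));o[:280,400:]=cv2.resize(s["image"][140:280,260:460],(400,280));o[280:,400:]=cv2.resize(w[170:310,250:450],(400,280))
cv2.imwrite("pics/c2.png",o)
E
```

```text
(no output)
```

View pics/c2.png

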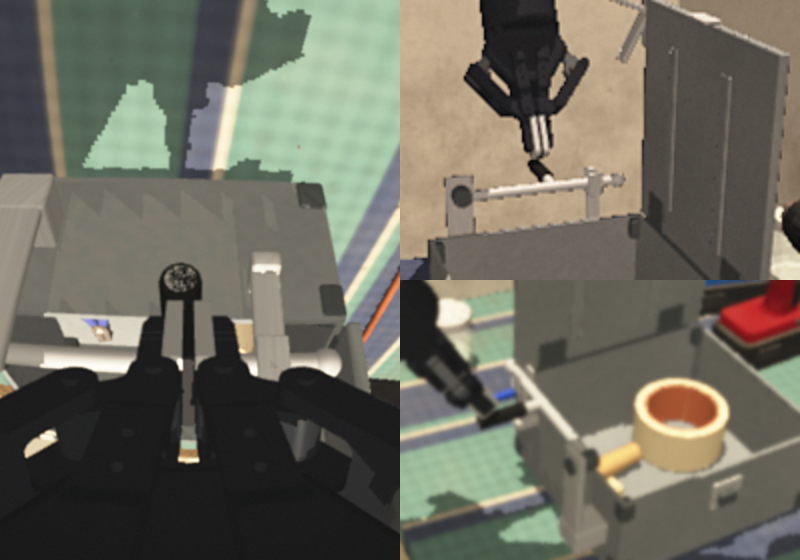

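```bash
python3 - <<'E'
from h import *
from cell import snapshot,ctrl
st=ctrl.get_state()
R=Ro.from_quat(st["orientation"]);T=np.array(st["tool_pos"])
P={"tcp":T,"grasp":T+R.apply([0,0,-.019]),"pegend":ch(20,189,125),"pegmid":ch(20,166,125),"pegin":ch(20,143,125)}
for n in("wrist","side","scene"):
    d=snapshot(n)
    for k,x in P.items():
        v=d["R"]@x+d["t"]
        if n=="wrist":
            th=np.arctan2(np.hypot(v[0],v[1]),v[2]);u=v[:2]/np.hypot(v[0],v[1])*th
        else:u=v[:2]/v[2]
        p=d["mtx"][:2,:2]@u+d["mtx"][:2,2]
        c={"wrist":(p-[170,60])/.75,"side":(p-[260,140])*2+[400,0],"scene":(p-[250,170])*2+[400,280]}[n]
        print(n,k,np.round(c))
print(R.as_matrix(),st["wrist_force"],st["gripper_force"])
E
```

```text
wrist tcp [185. 285.]
wrist grasp [185. 306.]
wrist pegend [183. 273.]
wrist pegmid [184. 310.]
wrist pegin [185. 340.]
side tcp [544. 190.]
side grasp [541. 171.]
side pegend [535. 164.]
side pegmid [542. 172.]
side pegin [549. 181.]
scene tcp [508. 423.]
scene grasp [497. 413.]
scene pegend [478. 420.]
scene pegmid [501. 413.]
scene pegin [524. 405.]
[[-0.09160187  0.99533989  0.03012626]
 [ 0.82226734  0.09266915 -0.56150588]
 [-0.56168098 -0.02666315 -0.82692415]] [-3.39719494  0.08974216  5.28065679] 2.6762769499327987
```

The picture shows the shut fingertips resting on top of the sleeve, with wrist tips near crop (190,303) and side tips near (545,155). The real tips sit about 25 mm behind the nominal TCP. I'll open, advance about 22 mm along the tool and close again.

```bash

python3 -m creep '1 0 0 -.3 0 0 0;1 0 0 0 0 0 0;1 0 0 0 0 0 0;1 0 0 0 0 0 0;1 0 0 0 0 0 0;1 0 0 0 0 0 0;1 0 0 0 0 0 0;1 0 0 0 0 0 0'
python3 -m creep '1 0 0 .5 0 0 0;1 0 0 .5 0 0 0;1 0 0 .5 0 0 0;1 0 0 .5 0 0 0;1 0 0 .5 0 0 0;1 0 0 0 0 0 0;.5 0 0 0 0 0 0;.3 0 0 0 0 0 0'
python3 -m creep '0 0 0 0 0 0 0;0 0 0 0 0 0 0;0 0 0 0 0 0 0;0 0 0 0 0 0 0;0 0 0 0 0 0 0;0 0 0 0 0 0 0;0 0 0 0 0 0 0;0 0 0 0 0 0 0' 30
python3 -c "
from h import *
go(ch(20,170,125),-.6,True)"
```

```text
time_s: 7.65
tool_pos: [0.5506, 0.2612, 0.112]
orientation: [0.641, 0.709, -0.207, 0.209]
wrist_force: [0.0, 0.6, 0.4]
width: 1.0
gripper_force: 0.0
time_s: 8.45
tool_pos: [0.5514, 0.2474, 0.0915]
orientation: [0.641, 0.709, -0.207, 0.209]
wrist_force: [-0.2, 0.0, -0.5]
width: 0.696
gripper_force: 0.0
time_s: 9.25
tool_pos: [0.5489, 0.2471, 0.0915]
orientation: [0.64, 0.709, -0.209, 0.208]
wrist_force: [-18.8, -2.6, 9.8]
width: 0.145
gripper_force: 31.5
t 9.25 pos [0.549 0.247 0.092] F [-18.787  -2.551   9.814] w 0.14539453314768952 q [-0.262  0.839 -0.723  1.516  0.874  1.569 -1.117]
shift cm [ 0.041  0.226 -2.188] turn [-0.03  -0.002  0.012]
shift cm in target axes [ 0.04   0.29  -2.181]
```

```bash

python3 -m creep '0 0 -.35 0 0 0 0;0 -.34 -.02 -.48 0 0 0;0 -.34 -.06 -.47 0 0 0;0 -.33 -.1 -.47 0 0 0;0 -.33 -.14 -.46 0 0 0;0 -.32 -.18 -.45 0 0 0;0 -.32 -.21 -.44 0 0 0;0 0 0 0 0 0 0'
python3 -c "
from h import *
go(ch(20,170,125),-.6,True)"
```

```text
time_s: 10.05
tool_pos: [0.5424, 0.2466, 0.1266]
orientation: [0.641, 0.709, -0.206, 0.209]
wrist_force: [4.7, 6.9, 2.2]
width: 0.148
gripper_force: 30.1
t 10.05 pos [0.542 0.247 0.127] F [4.702 6.854 2.182] w 0.1476416015905126 q [-0.251  0.786 -0.743  1.523  0.848  1.599 -1.1  ]
shift cm [1.991 0.975 0.707] turn [-0.023 -0.006  0.008]
shift cm in target axes [2.003 0.942 0.719]
```

```bash

python3 -m creep '0 -.38 -.33 -.54 0 0 0;0 -.37 -.39 -.52 0 0 0;0 -.35 -.44 -.49 0 0 0;0 -.33 -.48 -.46 0 0 0;0 -.3 -.51 -.43 0 0 0;0 -.28 -.55 -.39 0 0 0;0 0 0 0 0 0 0;0 0 0 0 0 0 0'
python3 -c "
from h import *
go(ch(20,170,125),-.6,True)"
```

```text
time_s: 10.85
tool_pos: [0.5177, 0.2445, 0.163]
orientation: [0.641, 0.709, -0.204, 0.209]
wrist_force: [10.9, 12.9, 14.7]
width: 0.145
gripper_force: 30.6
t 10.85 pos [0.518 0.244 0.163] F [10.867 12.949 14.719] w 0.14484235357737812 q [-0.239  0.713 -0.773  1.562  0.807  1.625 -1.103]
shift cm [3.984 3.518 3.705] turn [-0.02  -0.007  0.007]
shift cm in target axes [4.035 3.416 3.746]
```

```bash

python3 -m creep '0 -.06 -.15 -.15 0 0 0;0 -.06 -.15 -.15 0 0 0;0 -.06 -.15 -.15 0 0 0;0 -.06 -.15 -.15 0 0 0;0 -.06 -.15 -.15 0 0 0;0 -.04 -.15 -.1 0 0 0;0 0 0 0 0 0 0;0 0 0 0 0 0 0'
python3 - <<'E'
from h import *
go(ch(20,170,125),-.6,True)
from cell import snapshot
import cv2
s=snapshot("side");w=snapshot("scene")["image"]
o=np.zeros((400,800,3),np.uint8);o[:,:400]=cv2.resize(s["image"][100:300,260:460],(400,400));o[:,400:]=cv2.resize(w[110:310,250:450],(400,400))
cv2.imwrite("pics/c3.png",o)
for a in(.95,1.05):
  for L in (0,147,130):
    x=ch(-65+L*np.cos(a),124,125+L*np.sin(a));v=s["R"]@x+s["t"];p=(s["mtx"]@(v/v[2]))[:2];print(a,L,(p-[260,100])*2)
E
```

```text
time_s: 11.65
tool_pos: [0.5079, 0.2437, 0.1711]
orientation: [0.641, 0.709, -0.206, 0.209]
wrist_force: [4.3, 1.6, 6.8]
width: 0.144
gripper_force: 29.3
t 11.65 pos [0.508 0.244 0.171] F [4.333 1.573 6.85 ] w 0.14380697686980934 q [-0.238  0.695 -0.78   1.575  0.793  1.635 -1.107]
shift cm [4.42  4.538 4.332] turn [-0.024 -0.004  0.008]
shift cm in target axes [4.471 4.4   4.421]
0.95 0 [ 64.892 278.705]
0.95 147 [156.686 139.184]
0.95 130 [145.763 155.786]
1.05 0 [ 64.892 278.705]
1.05 147 [142.99  131.173]
1.05 130 [133.632 148.852]
```

View pics/c3.png

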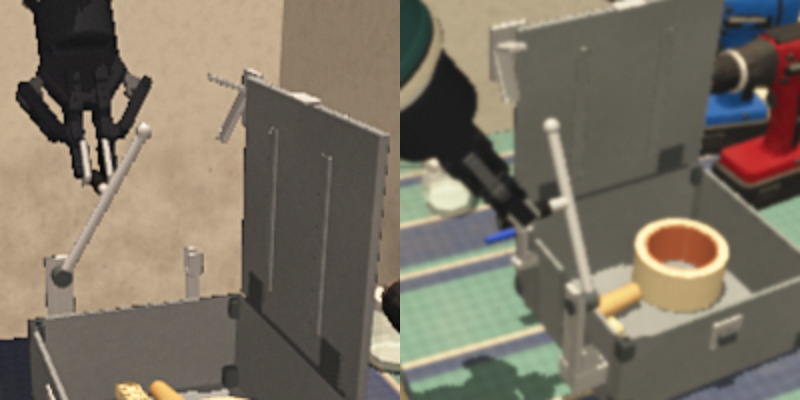

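Side view: the ball is at (144,129), against (143,131) predicted for 1.05 rad, so the rod is up. A small extra nudge to the stop, then release and retreat along the tool axis.

```bash

python3 -m creep '0 -.05 -.12 -.1 0 0 0;0 -.05 -.12 -.1 0 0 0;0 0 0 0 0 0 0;.3 0 0 0 0 0 0;.5 0 0 0 0 0 0;.5 0 0 0 0 0 0;.5 0 0 0 0 0 0;.5 0 0 0 0 0 0'
python3 -m creep '.5 0 0 -1 0 0 0;.5 0 0 -2 0 0 0;.5 0 0 -3 0 0 0;.5 0 0 -3 0 0 0;.5 0 0 -3 0 0 0;.5 0 0 -3 0 0 0;0 0 0 -3 0 0 0;0 0 0 -3 0 0 0'
python3 - <<'E'
from h import *
go(ch(180,60,380),0)
from cell import snapshot
s=snapshot("side");import cv2;cv2.imwrite("pics/x.png",s["image"])
print(s["image"][100+120//2:100+136//2,260+136//2:260+152//2].mean(2).astype(int))
E
```

```text
time_s: 12.55
tool_pos: [0.5046, 0.2436, 0.1725]
orientation: [0.641, 0.709, -0.207, 0.209]
wrist_force: [-0.6, 0.3, 0.1]
width: 0.5
gripper_force: 0.0
time_s: 13.35
tool_pos: [0.498, 0.3622, 0.3475]
orientation: [0.641, 0.709, -0.207, 0.208]
wrist_force: [0.1, 0.2, -1.3]
width: 0.167
gripper_force: 0.0
t 13.35 pos [0.498 0.362 0.347] F [ 0.138  0.233 -1.307] w 0.1665959749230083 q [-0.489  0.67  -0.729  1.148  0.716  1.996 -0.996]
shift cm [-19.083  20.254   8.338] turn [-0.029  0.596  0.001]
shift cm in target axes [-20.622  20.202  -3.253]
[[151 199 190 154 156 157 160 158]
 [184 242 239 185 176 158 162 165]
 [216 229 236 211 195 165 161 161]
 [187 193 193 185 176 167 160 162]
 [158 163 162 157 142 140 164 165]
 [129 132 134 129 115 125 167 162]
 [123 123 124 122  98 106 168 159]
 [127 118 113  96  78 117 163 159]]
```

```bash

python3 -m creep '0 0 .5 0 0 .15 0;0 0 .5 0 0 .15 0;0 0 .5 0 0 .15 0;0 0 .5 0 0 .15 0;0 0 2 -1 0 0 0;0 0 2 -1 0 0 0;0 0 2 -1 0 0 0;0 0 2 -1 0 0 0'
python3 -c "
from h import *
go(ch(180,40,400),0)"
```

```text
time_s: 14.2
tool_pos: [0.5995, 0.3706, 0.3846]
orientation: [0.674, 0.739, -0.008, -0.01]
wrist_force: [-0.2, 0.2, -0.0]
width: 0.001
gripper_force: 0.0
t 14.2 pos [0.6   0.371 0.385] F [-0.172  0.166 -0.025] w 0.000709794076660529 q [-0.133  0.621 -0.866  1.056  0.44   1.659 -0.769]
shift cm [-22.368  10.135  -1.889] turn [-0.026 -0.004 -0.007]
shift cm in target axes [-22.448  10.016  -1.538]
```

```bash

python3 -m creep '0 0 2.5 -.4 0 0 0;0 0 2.5 -.4 0 0 0;0 0 2.5 -.4 0 0 0;0 -2 2.5 -.4 0 0 0;0 -3 0 0 0 0 0;0 -3 0 0 0 0 0;0 -3 0 0 0 0 0;0 -3 0 0 0 0 0'
python3 -m creep '0 -2.5 0 0 0 0 0;0 -2.5 0 0 0 0 0;0 -2.5 0 0 0 0 0;0 0 0 0 0 0 0;0 0 0 0 0 0 0;0 0 0 0 0 0 0;0 0 0 0 0 0 0;0 0 0 0 0 0 0'
python3 - <<'E'
from h import *
go(ch(180,40,245),0)
from cell import snapshot
import cv2
s=snapshot("side");w=snapshot("scene")["image"]
o=np.zeros((400,800,3),np.uint8);o[:,:400]=cv2.resize(s["image"][30:330,230:530],(400,400));o[:,400:]=cv2.resize(w[20:320,230:530],(400,400))
cv2.imwrite("pics/c4.png",o)
E
```

```text
time_s: 15.0
tool_pos: [0.7116, 0.2397, 0.3969]
orientation: [0.673, 0.739, -0.009, -0.01]
wrist_force: [0.4, -0.8, 0.8]
width: 0.003
gripper_force: 0.0
time_s: 15.8
tool_pos: [0.7185, 0.1667, 0.3961]
orientation: [0.673, 0.739, -0.009, -0.01]
wrist_force: [-1.3, 0.5, -1.1]
width: 0.002
gripper_force: 0.0
t 15.8 pos [0.719 0.167 0.396] F [-1.289  0.482 -1.064] w 0.002220195012181337 q [ 0.114  0.688 -0.832  0.906  0.479  1.735 -0.423]
shift cm [-1.026  0.619 15.097] turn [-0.027 -0.004 -0.006]
shift cm in target axes [-0.973  0.21  15.112]
```

View pics/c4.png

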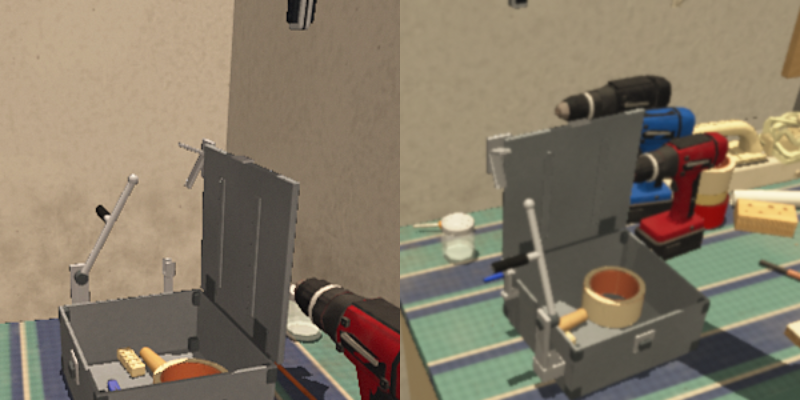

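The rod is up with its ball at crop (132,180), and the lid is upright. The shut tool hangs above and behind the lid at (300,15). Before descending I'll check where the black drill's nose is.

```bash
python3 -c "
from h import *
print(tri((352,102),(583,216)))"
python3 -m creep '0 0 .05 1.5 0 0 0;0 0 .05 1.5 0 0 0;0 0 .05 1.5 0 0 0;0 0 .05 1 0 0 0;0 0 .05 1 0 0 0;0 0 0 1 0 0 0;0 0 0 0 0 0 0;0 0 0 0 0 0 0'
python3 -c "
from h import *
go(ch(130,40,245),0)"
```

```text
(array([0.87006423, 0.01480414, 0.20783871]), np.float64(0.0025524526133776262))
time_s: 16.7
tool_pos: [0.7193, 0.1661, 0.3214]
orientation: [0.674, 0.739, -0.009, -0.01]
wrist_force: [0.4, 0.4, 0.1]
width: 0.001
gripper_force: 0.0
t 16.7 pos [0.719 0.166 0.321] F [0.352 0.37  0.109] w 0.0009734019561340133 q [ 0.156  0.705 -0.831  1.058  0.484  1.586 -0.451]
shift cm [-0.966 -4.649  7.759] turn [-0.026 -0.004 -0.007]
shift cm in target axes [-0.903 -4.859  7.637]
```

Drill is clear, so I'll lower further and then approach.

```bash

python3 -m creep '0 -.2 0 1.5 0 0 0;0 -.2 0 1.5 0 0 0;0 -.2 0 1.5 0 0 0;0 -.2 0 1.5 0 0 0;0 -.2 0 1.5 0 0 0;0 0 -1 0 0 0 0;0 0 -1 0 0 0 0;0 0 0 0 0 0 0'
python3 -m creep '0 0 -.5 0 0 0 0;0 0 -.5 0 0 0 0;0 0 -.5 0 0 0 0;0 0 -.5 0 0 0 0;0 0 -.5 0 0 0 0;0 0 -.5 0 0 0 0;0 0 -.5 0 0 0 0;0 0 0 0 0 0 0'
python3 -c "
from h import *
go(ch(100,40,245),0)"
```

```text
time_s: 17.5
tool_pos: [0.6976, 0.1543, 0.2462]
orientation: [0.673, 0.739, -0.009, -0.01]
wrist_force: [0.2, 1.1, -0.1]
width: -0.004
gripper_force: 0.0
time_s: 18.3
tool_pos: [0.6629, 0.1511, 0.2478]
orientation: [0.673, 0.739, -0.009, -0.01]
wrist_force: [0.3, 0.1, -0.4]
width: -0.001
gripper_force: 0.0
t 18.3 pos [0.663 0.151 0.248] F [ 0.302  0.09  -0.422] w -0.0009468212524916609 q [ 0.265  0.636 -0.856  1.358  0.461  1.381 -0.495]
shift cm [ 0.012 -2.093  0.332] turn [-0.026 -0.003 -0.007]
shift cm in target axes [ 0.028 -2.101  0.276]
```

```bash

python3 -m creep '0 0 -.4 0 0 0 0;0 0 -.4 0 0 0 0;0 0 -.4 0 0 0 0;0 0 -.4 0 0 0 0;0 0 -.4 0 0 0 0;0 0 -.4 0 0 0 0;0 0 -.4 0 0 0 0;0 0 -.4 0 0 0 0'
python3 -m creep '0 0 -.2 0 0 0 0;0 0 -.2 0 0 0 0;0 0 -.2 0 0 0 0;0 0 -.2 0 0 0 0;0 0 -.2 0 0 0 0;0 0 -.2 0 0 0 0;0 0 -.2 0 0 0 0;0 0 0 0 0 0 0'
python3 - <<'E'
from h import *
go(ch(100,40,245),0)
from cell import snapshot
import cv2
s=snapshot("side");w=snapshot("scene")["image"]
o=np.zeros((400,800,3),np.uint8);o[:,:400]=cv2.resize(s["image"][30:330,230:530],(400,400));o[:,400:]=cv2.resize(w[20:320,230:530],(400,400))
cv2.imwrite("pics/c5.png",o)
E
```

```text
time_s: 19.1
tool_pos: [0.6312, 0.1481, 0.2484]
orientation: [0.674, 0.739, -0.009, -0.01]
wrist_force: [0.9, 0.2, -0.3]
width: 0.001
gripper_force: 0.4
time_s: 19.9
tool_pos: [0.6174, 0.1469, 0.2488]
orientation: [0.673, 0.739, -0.009, -0.01]
wrist_force: [0.1, -0.1, -0.4]
width: -0.003
gripper_force: 0.0
t 19.9 pos [0.617 0.147 0.249] F [ 0.063 -0.085 -0.398] w -0.0029201053531336795 q [ 0.324  0.554 -0.888  1.485  0.42   1.332 -0.506]
shift cm [0.011 2.48  0.315] turn [-0.027 -0.003 -0.007]
shift cm in target axes [-0.006  2.471  0.381]
```

View pics/c5.png

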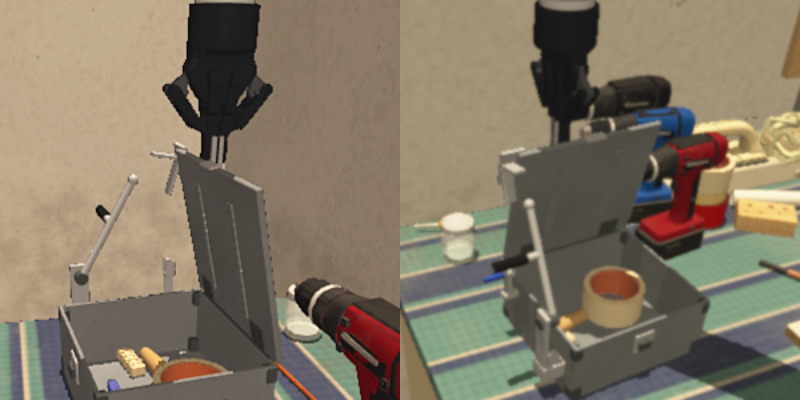

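The lid has tipped to about 1.4, with its top-left corner moving from (205,148) to (180,148). I'll keep pushing.

```bash

python3 -m creep '0 0 -.2 0 0 0 0;0 0 -.2 0 0 0 0;0 0 -.2 0 0 0 0;0 0 -.2 0 0 0 0;0 0 -.2 0 0 0 0;0 0 -.2 0 0 0 0;0 0 -.2 0 0 0 0;0 0 0 0 0 0 0'
python3 -m creep '0 0 -.2 0 0 0 0;0 0 -.2 0 0 0 0;0 0 -.2 0 0 0 0;0 0 -.2 0 0 0 0;0 0 -.2 0 0 0 0;0 0 0 0 0 0 0;0 0 0 0 0 0 0;0 0 0 0 0 0 0'
python3 - <<'E'
from h import *
go(ch(100,40,245),0)
from cell import snapshot
import cv2
s=snapshot("side");w=snapshot("scene")["image"]
o=np.zeros((400,800,3),np.uint8);o[:,:400]=cv2.resize(s["image"][30:330,230:530],(400,400));o[:,400:]=cv2.resize(w[20:320,230:530],(400,400))
cv2.imwrite("pics/c6.png",o)
E
```

```text
time_s: 20.8
tool_pos: [0.6035, 0.1455, 0.2492]
orientation: [0.674, 0.739, -0.009, -0.01]
wrist_force: [0.6, 0.1, 0.3]
width: -0.003
gripper_force: 0.0
time_s: 21.6
tool_pos: [0.5938, 0.1447, 0.2494]
orientation: [0.674, 0.739, -0.009, -0.01]
wrist_force: [0.4, 1.1, -0.3]
width: -0.002
gripper_force: 0.0
t 21.6 pos [0.594 0.145 0.249] F [ 0.415  1.055 -0.34 ] w -0.0015672615564102277 q [ 0.355  0.511 -0.905  1.547  0.396  1.308 -0.508]
shift cm [0.013 4.853 0.31 ] turn [-0.027 -0.003 -0.007]
shift cm in target axes [-0.021  4.843  0.439]
```

View pics/c6.png

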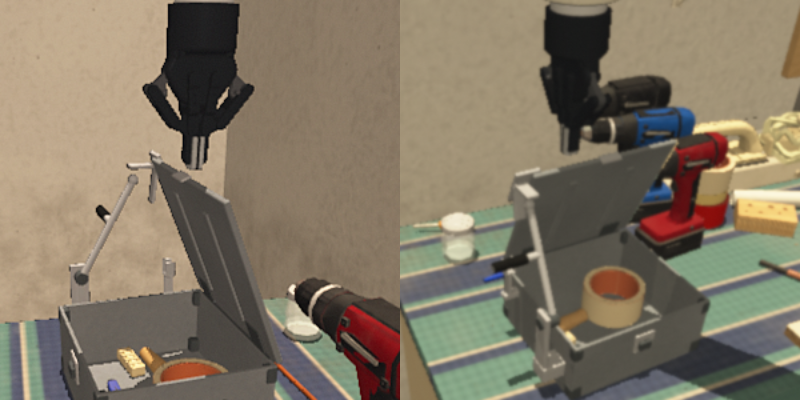

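The lid has dropped and its bracket is on the ball at about (132,178). I'll lift away, then check the lid angle numerically.

```bash

python3 -m creep '0 0 .5 -2 0 0 0;0 0 0 -2.5 0 0 0;0 0 0 -2.5 0 0 0;0 0 0 -2.5 0 0 0;0 0 0 -2.5 0 0 0;0 0 0 0 0 0 0;0 0 0 0 0 0 0;0 0 0 0 0 0 0'
python3 - <<'E'
from h import *
from cell import snapshot
import cv2
s=snapshot("side");w=snapshot("scene")
o=np.zeros((480,800,3),np.uint8);o[:,:400]=cv2.resize(s["image"][130:250,290:390],(400,480),interpolation=2);o[:,400:]=cv2.resize(w["image"][130:250,290:390],(400,480),interpolation=2)
cv2.imwrite("pics/c7.png",o)
def P(d,x,off):
    v=d["R"]@x+d["t"];return np.round(((d["mtx"]@(v/v[2]))[:2]-[290,130])*4)+[off,0]
for a in(1.0,1.08,1.16,1.25):
    c=ch(100-200*np.cos(a),110,95+200*np.sin(a));r=ch(100-200*np.cos(a),-110,95+200*np.sin(a));b=ch(100-180*np.cos(a),124,95+180*np.sin(a))
    print(a,"cornL",P(s,c,0),P(w,c,400),"slot",P(s,b,0),P(w,b,400))
for a in(.95,1.05):
    b=ch(-65+147*np.cos(a),124,125+147*np.sin(a));print("ball",a,P(s,b,0),P(w,b,400))
E
```

```text
time_s: 22.5
tool_pos: [0.6017, 0.1448, 0.3683]
orientation: [0.674, 0.739, -0.009, -0.01]
wrist_force: [0.5, 0.6, 0.4]
width: -0.0
gripper_force: 0.0
1.0 cornL [139. 127.] [599. 154.] slot [154. 157.] [553. 186.]
1.08 cornL [170. 105.] [582. 121.] slot [182. 138.] [539. 156.]
1.16 cornL [203.  86.] [565.  89.] slot [210. 122.] [524. 128.]
1.25 cornL [242.  68.] [545.  57.] slot [244. 106.] [507.  99.]
ball 0.95 [193. 158.] [532. 169.]
ball 1.05 [166. 142.] [547. 167.]
```

View pics/c7.png

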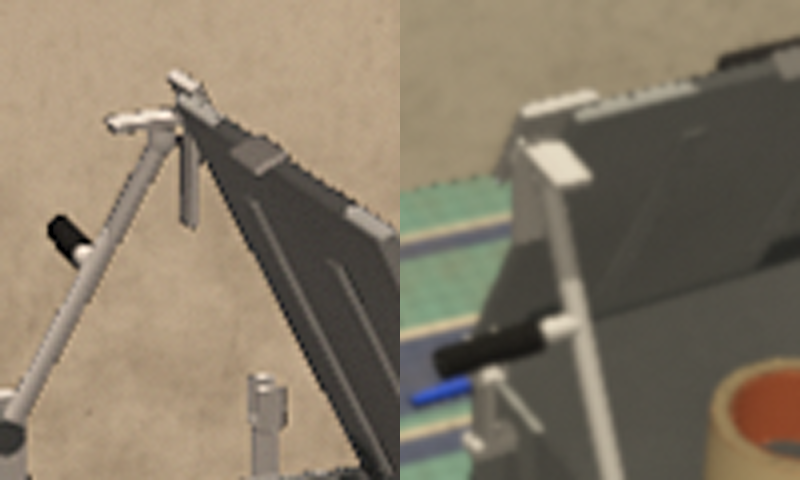

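The ball sits at the apex of the V at (168,132). The lid corner at (178,103) gives about 1.09 rad, the rod is at about 1.04, and the tool is clear. Handing in.

```bash
python3 -c "
from cell import ctrl
print(ctrl.hand_in())"
```

```text
the job is handed in; nothing more can be done
None
```

The lid is propped on the rod at about 1.09 rad, with the ball in the slot, the rod at about 1.04 rad and the arm clear; I handed it in at about 22.6 s, and no verdict was returned.

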